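# Pack the powder bottles in the pull-out tray by height

### The job

Gather the three white powder bottles that stand loose in the middle of the worktop (not the stock against the back wall) into the grey pull-out bottle tray, one standing upright in each compartment in order of height: the shortest next to the loop handle, the middle-sized one in the middle, the tallest at the plain end, so that none hides another when the tray is pulled out. Set each down gently on the compartment floor rather than dropping it, and leave the two see-through media bottles and the little sample pot standing where they are.

Things in the scene. Friction and masses are not known exactly. Their poses are not given: they have to be found in the camera images.
- bottle_small_center (a point): The shortest of the three opaque white powder bottles with red screw caps: 88 mm tall, round body 46 mm in diameter up to a height of about 57 mm, then a shoulder and a cap 29 mm in diameter; about 0.09 to 0.18 kg. Stands upright, loose, in the front part of the worktop (the like bottles against the back wall are stock and no part of the job). This point is its centre, on its axis 44 mm above its footprint, at worktop level; z up to the cap
- bottle_medium_center (a point): The middle-sized of the three opaque white powder bottles with red screw caps: 105 mm tall, round body 52 mm in diameter up to a height of about 68 mm, then a shoulder and a cap 32 mm in diameter; about 0.11 to 0.23 kg. Stands upright, loose, in the front part of the worktop (the like bottles against the back wall are stock and no part of the job). This point is its centre, on its axis 52.5 mm above its footprint, at worktop level; z up to the cap
- bottle_large_center (a point): The tallest of the three opaque white powder bottles with red screw caps: 125 mm tall, round body 61 mm in diameter up to a height of about 81 mm, then a shoulder and a cap 37 mm in diameter; about 0.15 to 0.31 kg. Stands upright, loose, in the front part of the worktop (the like bottles against the back wall are stock and no part of the job). This point is its centre, on its axis 62.5 mm above its footprint, at worktop level; z up to the cap
- media_a_center (a point): A see-through bottle with a pink filling and an orange screw cap, 136 mm tall and 69 mm in diameter: a media bottle, not a powder bottle, it does not belong in the tray. Stands loose on the worktop. This point is its centre, 68 mm above its underside
- media_b_center (a point): A see-through bottle with a pale blue filling and a blue screw cap, 128 mm tall and 68 mm in diameter: a media bottle, not a powder bottle, it does not belong in the tray. Stands loose on the worktop. This point is its centre, 64 mm above its underside
- pot_center (a point): A small squat white sample pot with a wide red lid, only 46 mm tall and 29 mm in diameter, with no neck or shoulder: not a powder bottle, it does not belong in the tray. Stands loose on the worktop. This point is its centre, 23 mm above its underside
- tray: Low grey plastic tray, fixed, turned any way: on four 22 mm feet, 88 (x) x 256 (y) mm, rim 44 mm above the worktop; three square compartments in a row along y, each 80 x 80 mm inside and 18 mm deep, pitch 84 mm; walls, dividers and floor 4 mm thick. A flat steel loop handle 70 mm wide sticks out 35 mm at the +y end, 29 to 39 mm above the worktop. Origin: centre of its footprint, at worktop level; z up
- well_handle (a point): Centre of the floor (26 mm above the worktop) of the tray's compartment next to the loop handle, 84 mm from the tray's centre towards +y of the tray; axes as the tray's
- well_middle (a point): Centre of the floor (26 mm above the worktop) of the tray's middle compartment; axes as the tray's
- well_far (a point): Centre of the floor (26 mm above the worktop) of the tray's compartment at the plain end, farthest from the loop handle, 84 mm from the tray's centre towards -y of the tray; axes as the tray's

How it is judged:
At the end, for the whole second after the job is handed in: Each powder bottle at rest upright (0.1 rad) on the floor (-4/+5 mm) of its own compartment, within 27 mm of its centre: shortest by the handle, middle-sized in the middle, tallest at the plain end. Media bottles and pot upright, within 30 mm of where they stood (horizontal distance between bottle_small_center and well_handle below 0.027 m and angle between each of bottle_small_center, bottle_medium_center, bottle_large_center's own z axis and vertical below 0.1 rad and height (world z) of bottle_small_center between 0.066 and 0.075 m and linear speed of each of bottle_small, bottle_medium, bottle_large below 0.02 m/s and angular speed of each of bottle_small, bottle_medium, bottle_large below 0.2 rad/s and horizontal distance between bottle_medium_center and well_middle below 0.027 m and height (world z) of bottle_medium_center between 0.0745 and 0.0835 m and horizontal distance between bottle_large_center and well_far below 0.027 m and height (world z) of bottle_large_center between 0.0845 and 0.0935 m and distance of each of media_a_center, media_b_center, pot_center from where it was at the start of the episode below 0.03 m and angle between each of media_a_center, media_b_center, pot_center's own z axis and vertical below 0.15 rad); the robot touches nothing.
It fails at once if a media bottle or the sample pot is shoved, lifted or knocked over (its centre moves more than 30 mm) (distance of any of media_a_center, media_b_center, pot_center from where it was at the start of the episode above 0.03 m).
It fails at once if a powder bottle is dropped or thrown (faster than 0.7 m/s while not gripped) ((linear speed of bottle_small above 0.7 m/s and contact force between the fingers and bottle_small below 0.1 N) or (linear speed of bottle_medium above 0.7 m/s and contact force between the fingers and bottle_medium below 0.1 N) or (linear speed of bottle_large above 0.7 m/s and contact force between the fingers and bottle_large below 0.1 N)).
It also fails if it takes over 96 s, if anything falls off the work surface, if the arm or the gripper's body presses on something with over 40 N, if the wrist force passes 120 N, or if a joint passes its speed limit or range.

### The arm

A 6-joint arm with a two-finger parallel gripper is mounted at the origin on a cart in front of the work surface, level with it; the furniture and walls round the work are solid. World frame = base frame: x ahead of the robot, y to its left, z up, the work surface at z = 0. Lengths are in m, angles in rad, forces in N, time in s.
With the tool pointing down it reaches from about 0.325 to 1 m from the base axis. Payload 5.1 kg.
Tool frame: the origin (TCP) lies on the centre line of the jaws, within the pads' length; the fingertips stand 8 mm ahead of it and the grasp point (between the pads) lies 11 mm behind it; z points along the fingers, y is the line along which they close (so a half turn about z gives the same grasp; the last joint's range is limited). The gripper opens to 85 mm and grips with 20 to 120 N. Pads are 22 mm wide; open, the fingers measure 114 mm over their backs; the gripper's body (76 mm by 85 mm) begins 54 mm behind the grasp point. The pads swing forward as they close: fully open they stand 13 mm farther back than shut.
Start: joints at [-1.362, 0.124, 1.65, -0, 1.367, -0.083], TCP at [0.187, -0.623, 0.213] pointing down, gripper open.
Joint ranges: [-2.61, 2.61], [-1.02, 2.33], [0.03, 2.71], [-1.35, 4.49], [0.32, 2.68], [-2.91, 2.91]. Speed limits (rad/s): [2.57, 2.57, 3.14, 3.14, 3.14, 3.14].

### API

Orientations are given as a unit quaternion [x, y, z, w].
In Python, from plant import monitor, optics, ticket, recognise, outline_of gives the robot as it stands.
- The arm moves only by the shell command python3 -m crank 'ROWS' [FORCE]. ROWS is JSON, a list that holds one entry, the list of rows, each a list of 7 numbers: the shift along the tool's x, y, z as a fraction of full scale, then the turn, a rotation vector about the tool's x, y, z as a fraction of full scale, then the closure, from 0 (fully open) to 1 (shut). In form: [[[x, y, z, ax, ay, az, gripper], ...]]. A call has 1 to 20 rows; each row shifts and turns the commanded pose from where the row before left it, along the tool's axes as they then stand; what a row does not reach is not made up. Full scale, the value 1, is 50 mm for a shift and 0.1 rad for a turn. A row lasts 1/10 s, in which the tool goes at most 50 mm and 8.59 degrees, less where a joint would pass 70% of its speed; a pose out of reach is approached as far as the arm can. A call with a number of a shift or a turn outside -1 to 1 is refused whole. A call with a gripper value outside its range is refused whole. The fingers move at their own pace and stop on an object; FORCE is the grip in N (left out, the last holds). Time passes only in rows, so rows that do not move let the fingers close. It gives the time, the measured TCP pose, the force, the opening and the grip force at its end, in the units of the state.
- monitor.sense(): the state, without advancing time (a new reading comes with each control period).
- optics.grab_frame(name): name is "side" or "top" or "wrist"; returns the picture (420x560x3 uint8, red, green, blue); there is no depth.
- optics.camera_model(name): a dict with "camera_matrix" (3x3 intrinsics, pixels), "world_to_cam" (4x4, takes a point from world to camera coordinates). Camera axes: x right, y up, looking along -z (the intrinsics and any distortion apply to the point x, -y, -z); pixel columns grow to the right and rows downward; lengths in m; the calibration is good to about 2 mm. A picture is of the moment at which its call begins: read the wrist's pose just before it. camera_model takes no time and is no camera call; for the wrist camera it gives the pose at the moment of the call.
- ticket.job_done(): hands the job in; it is judged then, once.
Trained networks look in the newest picture that a camera, given by its name, has taken for a name from the list of things; names that differ only in an ending like _2 or _b are one class to them, and where a whole thing is asked for, a point or a joint stands for the part that bears it (a point fixed in the world has none). Each returns a list of dicts, best first, with "score" (0 to 1); they miss things now and then, are a little off and sometimes report something else, mostly with a low value. They report only what shows in the picture. A call takes as long as a camera call.
- recognise(query, camera): "uv" ([column, row] in pixels, amid what is visible of it).
- outline_of(query, camera): "region" (420x560 bool, what is visible of it) and "uv" ([column, row] in pixels, amid what is visible of it).
The state is a dict: "time": time; "joint_positions": joint angles; "dq": joint speeds; "joint_efforts": joint torques, N m; "tcp_pos": TCP position; "tool_rot": TCP orientation; "ft_force": force on the tool from outside, world axes, zero at the start; "moment": the same for the moment, N m; "grip_width": finger opening in m; "grasp_force": force on a finger pad.
Only numpy, scipy, OpenCV 4.12 (cv2) and the standard library are available. Lean on these libraries where they do the work, as an engineer would, in place of code of your own. Each camera call takes 0.05 s, during which the arm holds its last target. There are 200 camera calls.

## Working session

There is one attempt and no reset: what is moved stays moved. The work goes in short steps, Python scripts to look and compute and a shell command to move; the robot and the scene stay as the last step left them, time stands still between calls to the robot, and variables do not carry over. Pictures are saved under pics/ and viewed, at most 14 in all, crops included, and the job is handed in when it is done.

```bash
ls; mkdir -p pics; python3 - <<'E'
from plant import monitor, optics
import cv2,numpy as np
s=monitor.sense();print({k:np.round(v,3).tolist() for k,v in s.items()})
for n in("top","side"):
    f=optics.grab_frame(n);cv2.imwrite(f"pics/{n}0.png",f[...,::-1])
    m=optics.camera_model(n);print(n,np.round(m["camera_matrix"],1).tolist(),np.round(m["world_to_cam"],3).tolist(),m.keys())
E
```

```text
pics
{'time': 0.0, 'joint_positions': [-1.362, 0.124, 1.652, 0.0, 1.368, -0.083], 'dq': [-0.001, -0.0, 0.0, 0.002, -0.0, -0.002], 'joint_efforts': [-0.001, -42.362, -36.545, -0.0, 0.007, 0.0], 'tcp_pos': [0.187, -0.622, 0.212], 'tool_rot': [0.989, 0.145, -0.0, -0.001], 'ft_force': [-0.157, -0.519, 0.209], 'moment': [-0.032, -0.011, 0.024], 'grasp_force': 0.0, 'grip_width': 0.086}
top [[484.6, 0.0, 272.9], [0.0, 484.6, 213.0], [0.0, 0.0, 1.0]] [[0.014, -1.0, -0.01, 0.033], [0.998, 0.013, 0.059, -0.51], [-0.058, -0.011, 0.998, -1.337], [0.0, 0.0, 0.0, 1.0]] dict_keys(['camera_matrix', 'world_to_cam'])
side [[501.8, 0.0, 279.4], [0.0, 501.8, 213.7], [0.0, 0.0, 1.0]] [[0.985, -0.174, 0.013, -0.506], [0.094, 0.592, 0.8, -0.136], [-0.148, -0.787, 0.599, -1.017], [0.0, 0.0, 0.0, 1.0]] dict_keys(['camera_matrix', 'world_to_cam'])
```

View pics/top0.png

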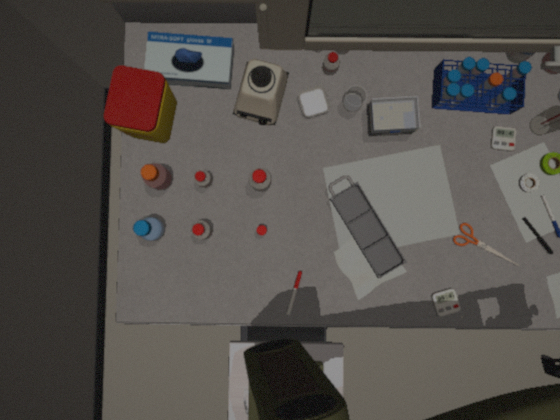

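View pics/side0.png

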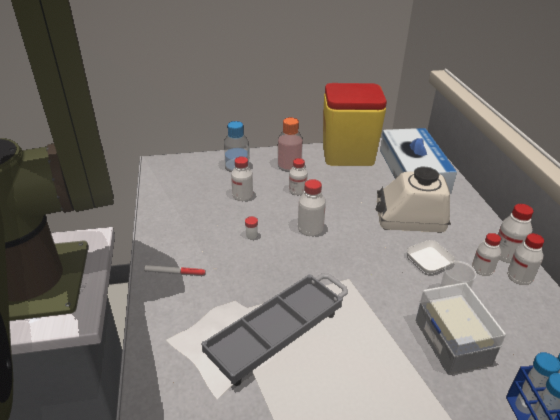

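```bash
cat > h.py <<'E'
import numpy as np,cv2
from plant import monitor, optics, ticket, recognise, outline_of
def ray(cam,uv):
    m=optics.camera_model(cam);K=m["camera_matrix"];T=np.array(m["world_to_cam"])
    d=np.linalg.inv(K)@[uv[0],uv[1],1];d=np.array([d[0],-d[1],-d[2]])
    return -T[:3,:3].T@T[:3,3],T[:3,:3].T@d
def onz(cam,uv,z):
    o,d=ray(cam,uv);return o+d*(z-o[2])/d[2]
def proj(cam,P):
    m=optics.camera_model(cam);T=np.array(m["world_to_cam"]);p=np.atleast_2d(P)@T[:3,:3].T+T[:3,3]
    q=np.stack([p[:,0],-p[:,1],-p[:,2]],1)@np.array(m["camera_matrix"]).T
    return q[:,:2]/q[:,2:]
E
python3 - <<'E'
from h import *
for cam in("top","side"):
    optics.grab_frame(cam)
    for q,z in(("bottle_small_center",.044),("bottle_medium_center",.0525),("bottle_large_center",.0625),("media_a_center",.068),("media_b_center",.064),("pot_center",.023),("tray",.03)):
        for r in recognise(q,cam)[:4]:
            print(cam,q,round(r["score"],2),np.round(r["uv"]),np.round(onz(cam,r["uv"],z),3))
print(monitor.sense()["time"])
E
```

```text
top bottle_small_center 0.59 [204. 176.] [0.606 0.23  0.044]
top bottle_medium_center 0.7 [200. 229.] [0.46  0.238 0.052]
top bottle_large_center 0.69 [261. 180.] [0.595 0.072 0.062]
top bottle_large_center 0.21 [148. 231.] [0.453 0.376 0.062]
top media_a_center 0.84 [155. 178.] [0.597 0.359 0.068]
top media_b_center 0.72 [149. 228.] [0.461 0.372 0.064]
top pot_center 0.62 [260. 229.] [0.464 0.075 0.023]
top tray 0.62 [366. 226.] [ 0.476 -0.217  0.03 ]
side bottle_small_center 0.88 [298. 174.] [0.604 0.244 0.044]
side bottle_medium_center 0.9 [241. 182.] [0.457 0.214 0.052]
side bottle_large_center 0.9 [312. 209.] [0.6   0.068 0.062]
side media_a_center 0.71 [286. 142.] [0.597 0.37  0.068]
side media_b_center 0.81 [232. 147.] [0.452 0.371 0.064]
side pot_center 0.6 [252. 226.] [0.465 0.078 0.023]
side tray 0.89 [270. 326.] [ 0.457 -0.222  0.03 ]
side tray 0.38 [285. 143.] [0.607 0.43  0.03 ]
0.9
```

The top view shows small (204,178), medium (201,229), large (261,178) and the pot (262,230). Media bottles are at (153,175) and (148,228), and the tray runs from its handle at (342,185) to its plain end at (388,270). The side view agrees, so next I refine by fitting silhouettes.

```bash
cat > fit.py <<'E'
from h import *
from scipy.optimize import minimize
S=4
def fill(polys,holes=()):
    im=np.zeros((420,560),np.uint8)
    for p in polys: cv2.fillConvexPoly(im,cv2.convexHull(np.round(p*16).astype(np.int32)),1,shift=4)
    for p in holes: cv2.fillConvexPoly(im,cv2.convexHull(np.round(p*16).astype(np.int32)),0,shift=4)
    return cv2.GaussianBlur(im.astype(np.float32),(0,0),1.5)
t=np.linspace(0,2*np.pi,40)
def cyl(r,z0,z1,xy): return np.concatenate([np.stack([xy[0]+r*np.cos(t),xy[1]+r*np.sin(t),0*t+z],1) for z in(z0,z1)])
def bottle(cam,p,g): 
    H,r,hb,rc=g;return fill([proj(cam,cyl(r,0,hb,p)),proj(cam,np.r_[cyl(r,hb-.002,hb,p),cyl(rc,hb+.012,hb+.013,p)]),proj(cam,cyl(rc,hb,H,p))])
def box(p,x0,x1,y0,y1,z0,z1):
    c,s=np.cos(p[2]),np.sin(p[2]);q=np.array([[x,y,z] for x in(x0,x1) for y in(y0,y1) for z in(z0,z1)])
    return np.c_[p[0]+c*q[:,0]-s*q[:,1],p[1]+s*q[:,0]+c*q[:,1],q[:,2]]
def tray(cam,p,g): 
    P=lambda *a:proj(cam,box(p,*a))
    # handle first so that its hole does not cut the body
    a=fill([P(-.035,.035,.128,.163,.029,.039)],[P(-.027,.027,.12,.155,.034,.034)])
    return np.maximum(a,fill([P(-.044,.044,-.128,.128,.022,.044)]))
def fit(model,q,g,p0,cams,masks,step):
    M={c:cv2.GaussianBlur(masks[c].astype(np.float32),(0,0),1.5) for c in cams}
    f=lambda p:sum(np.abs(model(c,p,g)-M[c]).sum()/M[c].sum() for c in cams)
    sx=np.array([p0]+[np.array(p0)+np.eye(len(p0))[i]*step[i] for i in range(len(p0))])
    r=minimize(f,p0,method="Nelder-Mead",options=dict(initial_simplex=sx,xatol=1e-4,fatol=1e-4));return r.x,r.fun
G={"bottle_small_center":(.088,.023,.057,.0145),"bottle_medium_center":(.105,.026,.068,.016),"bottle_large_center":(.125,.0305,.081,.0185)}
E
cat > run1.py <<'E'
from fit import *
P0={"bottle_small_center":[.605,.235],"bottle_medium_center":[.459,.23],"bottle_large_center":[.597,.07]}
masks={}
for c in("top","side"):
    optics.grab_frame(c)
    for q in list(G)+["tray"]:
        r=outline_of(q,c); 
        if r: masks.setdefault(q,{})[c]=r[0]["region"]
for q in G:
    for cams in(["top"],["side"],["top","side"]):print(q,cams,*fit(bottle,q,G[q],P0[q],cams,masks[q],[.01,.01]))
a,b=onz("top",(342,185),.034),onz("top",(388,270),.034);y=np.arctan2(*(a-b)[1::-1])-np.pi/2;print(y)
for cams in(["top"],["side"],["top","side"]):
    p,v=fit(tray,"tray",None,[.475,-.22,y],cams,masks["tray"],[.01,.01,.05]);print("tray",cams,p,v)
e=np.array([-np.sin(p[2]),np.cos(p[2])])
for n,k in(("handle",.084),("mid",0),("far",-.084)):print(n,p[:2]+k*e)
im=np.hstack([optics.grab_frame(c)[...,::-1] for c in("top",)]).copy()
for w in(box(p,-.044,.044,-.128,.128,.044,.044),box(p,-.035,.035,.128,.163,.034,.034)):
    cv2.polylines(im,[cv2.convexHull(np.round(proj("top",w)).astype(np.int32))],1,(0,255,0),1)
cv2.imwrite("pics/fit.png",cv2.resize(im[130:300,180:430],None,fx=3,fy=3))
E
python3 run1.py
```

```text
bottle_small_center ['top'] [0.60354663 0.23652206] 0.13011153042316437
bottle_small_center ['side'] [0.60387634 0.24075104] 0.15456238389015198
bottle_small_center ['top', 'side'] [0.60358489 0.2364685 ] 0.30702030658721924
bottle_medium_center ['top'] [0.46007632 0.23326361] 0.15315315127372742
bottle_medium_center ['side'] [0.46045639 0.2391051 ] 0.08652228862047195
bottle_medium_center ['top', 'side'] [0.46006613 0.23612495] 0.2445199191570282Traceback (most recent call last):
  File "run1.py", line 10, in <module>
    for cams in(["top"],["side"],["top","side"]):print(q,cams,*fit(bottle,q,G[q],P0[q],cams,masks[q],[.01,.01]))
                                                               ~~~^^^^^^^^^^^^^^^^^^^^^^^^^^^^^^^^^^^^^^^^^^^^^
  File "fit.py", line 22, in fit
    M={c:cv2.GaussianBlur(masks[c].astype(np.float32),(0,0),1.5) for c in cams}
                          ~~~~~^^^
KeyError: 'top'
```

```bash
sed -i 's/^    for cams in(\["top"\].*print(q.*/    cs=list(masks[q]);print(q,cs,*fit(bottle,q,G[q],P0[q],cs,masks[q],[.01,.01]))/' run1.py; python3 run1.py
```

```text
bottle_small_center ['top', 'side'] [0.60346191 0.23382568] 0.40527090430259705
bottle_medium_center ['top', 'side'] [0.4600649  0.23614198] 0.134214848279953
bottle_large_center ['top', 'side'] [0.60080444 0.07809563] 0.16254255175590515
-1.070399466484905
tray ['top'] [ 0.46712085 -0.21822355 -1.03161582] 0.06057944521307945
tray ['side'] [ 0.46723241 -0.21819591 -1.01896731] 0.0510537326335907
tray ['top', 'side'] [ 0.46664898 -0.21914548 -1.02702785] 0.11597968637943268
handle [ 0.53853325 -0.17568685]
mid [ 0.46664898 -0.21914548]
far [ 0.39476471 -0.26260411]
```

View pics/fit.png

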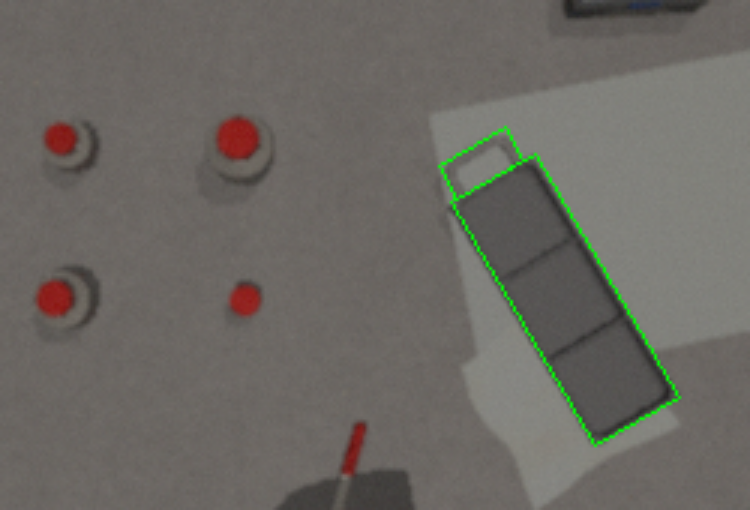

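```bash
cat > go.py <<'E'
# python3 go.py x y z yawdeg : remaining shift (50 mm units, tool axes) and turn (0.1 rad units)
from h import *;import sys
from scipy.spatial.transform import Rotation as R
s=monitor.sense();x,y,z,w=map(float,sys.argv[1:5]);Rt=R.from_quat(s["tool_rot"])
T=R.from_euler("z",w,degrees=True)*R.from_euler("x",np.pi)
print("t",round(s["time"],2),"tcp",np.round(s["tcp_pos"],4),"w",round(s["grip_width"],4),"g",round(s["grasp_force"],1),"F",np.round(s["ft_force"],1))
print("shift in target axes",np.round(T.inv().apply(np.array([x,y,z])-s["tcp_pos"])/.05,2),"turn",np.round((Rt.inv()*T).as_rotvec()/.1,2))
E
python3 - <<'E'
from h import *
f=optics.grab_frame("top").astype(int);m=((f[...,0]>110)&(f[...,1]<70)&(f[...,2]<70)).astype(np.uint8)
n,l,st,c=cv2.connectedComponentsWithStats(m)
for q,uv,z in(("small",(200.3,176.3),.088),("med",(198.7,229.3),.105),("large",(259.3,176),.125),("pot",(262,230),.046)):
    i=1+np.argmin(np.hypot(*(c[1:]-uv).T));print(q,c[i],st[i,4],onz("top",c[i],z))
E
python3 go.py .601 .077 .213 31.2
```

```text
small [199.48101266 175.58227848] 79 [0.60198789 0.23568049 0.088     ]
med [197.36538462 229.17307692] 104 [0.45930737 0.23520725 0.105     ]
large [258.64539007 175.54609929] 141 [0.59900604 0.07701892 0.125     ]
pot [261.24358974 229.92307692] 78 [0.46098148 0.07092733 0.046     ]
t 2.0 tcp [ 0.1869 -0.6225  0.2131] w 0.0856 g 0.0 F [0.5 1.2 0.2]
shift in target axes [14.33 -7.68  0.  ] turn [-0.    0.   -2.53]
```

```bash
python3 -m crank '[[[0,0,0,0,0,-0.84,0],[0,0,0,0,0,-0.84,0],[0.3,-0.2,0,0,0,-0.85,0],[0.6,-0.3,0,0,0,0,0],[0.9,-0.5,0,0,0,0,0],[0.9,-0.5,0,0,0,0,0],[0.9,-0.5,0,0,0,0,0],[0.9,-0.5,0,0,0,0,0],[0.9,-0.5,0,0,0,0,0],[0.9,-0.5,0,0,0,0,0],[0.9,-0.5,0,0,0,0,0],[0.9,-0.5,0,0,0,0,0],[0.9,-0.5,0,0,0,0,0],[0.9,-0.5,0,0,0,0,0],[0.9,-0.5,0,0,0,0,0],[0.9,-0.4,0,0,0,0,0],[0.9,-0.4,0,0,0,0,0],[0.6,-0.3,0,0,0,0,0],[0.4,-0.2,0,0,0,0,0],[0,0,0,0,0,0,0]]]' 40; python3 go.py .600 .0775 .085 31.2
```

```text
time: 4.0
tcp_pos: [0.5735, 0.0295, 0.213]
tool_rot: [0.963, 0.271, 0.0, -0.0]
ft_force: [-0.1, -0.6, -0.0]
grip_width: 0.0853
grasp_force: 0.0
t 4.0 tcp [0.5735 0.0295 0.213 ] w 0.0853 g 0.0 F [-0.1 -0.6 -0. ]
shift in target axes [ 0.95 -0.55  2.56] turn [-0.   -0.    0.04]
```

```bash
python3 -m crank '[[[0.5,-0.3,0,0,0,0,0],[0.45,-0.25,0,0,0,0,0],[0,0,0,0,0,0,0],[0,0,0,0,0,0,0]]]'; python3 go.py .600 .0775 .067 31.2
python3 - <<'E'
from h import *
f=optics.grab_frame("wrist")[...,::-1].copy()
for z,c in((.125,(0,255,0)),(.081,(255,255,0))):
    r=.0185 if z>.1 else .0305;t=np.linspace(0,6.28,40)
    P=np.stack([.6+r*np.cos(t),.0775+r*np.sin(t),0*t+z],1);cv2.polylines(f,[np.round(proj("wrist",P)).astype(np.int32)],1,c,1)
cv2.imwrite("pics/w1.png",f)
E
```

```text
time: 4.4
tcp_pos: [0.5987, 0.0747, 0.213]
tool_rot: [0.963, 0.269, -0.0, 0.0]
ft_force: [0.3, 0.6, 0.7]
grip_width: 0.0855
grasp_force: 0.0
t 4.4 tcp [0.5987 0.0747 0.213 ] w 0.0855 g 0.0 F [0.3 0.6 0.7]
shift in target axes [ 0.05 -0.03  2.92] turn [0.   0.01 0.  ]
```

View pics/w1.png

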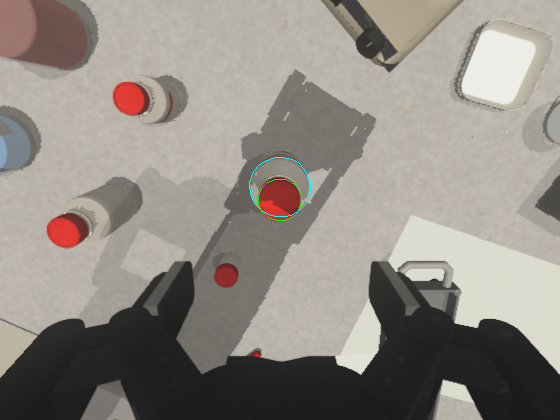

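The wrist view puts the large bottle's cap at (279,199), right on the projected circle, so I'll descend.

```bash
python3 -m crank '[[[0.05,-0.03,0.4,0,0,0,0],[0,0,0.5,0,0,0,0],[0,0,0.5,0,0,0,0],[0,0,0.5,0,0,0,0],[0,0,0.4,0,0,0,0],[0,0,0.3,0,0,0,0],[0,0,0.2,0,0,0,0],[0,0,0.1,0,0,0,0],[0,0,0,0,0,0,0],[0,0,0,0,0,0,0],[0,0,0,0,0,0,1],[0,0,0,0,0,0,1],[0,0,0,0,0,0,1],[0,0,0,0,0,0,1],[0,0,0,0,0,0,1],[0,0,0,0,0,0,1],[0,0,0,0,0,0,1],[0,0,0,0,0,0,1],[0,0,0,0,0,0,1],[0,0,0,0,0,0,1]]]' 45; python3 go.py .600 .0775 .067 31.2
```

```text
time: 6.45
tcp_pos: [0.6011, 0.0781, 0.0693]
tool_rot: [0.963, 0.269, 0.001, 0.0]
ft_force: [-0.9, 0.4, 5.1]
grip_width: 0.0443
grasp_force: 42.1
t 6.45 tcp [0.6011 0.0781 0.0693] w 0.0443 g 42.1 F [-0.9  0.4  5.1]
shift in target axes [-0.02  0.    0.05] turn [ 0.   -0.01  0.  ]
```

```bash
python3 - <<'E'
from h import *
f=optics.grab_frame("side")[...,::-1][130:280,220:400];g=optics.grab_frame("wrist")[...,::-1]
a=cv2.resize(f,(480,400),interpolation=cv2.INTER_CUBIC);b=cv2.resize(g,(320,240))
o=np.zeros((400,800,3),np.uint8);o[:,:480]=a;o[:240,480:]=b;cv2.imwrite("pics/s2.png",o)
E
```

```text
(no output)
```

View pics/s2.png

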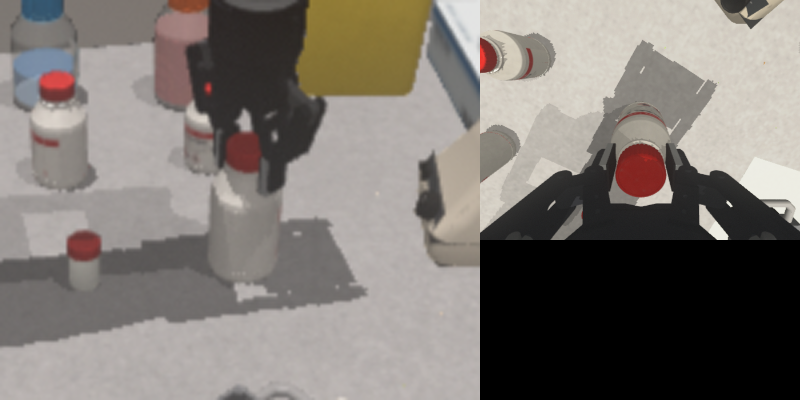

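```bash
python3 - <<'E'
from h import *
for k in(.022,.028,.034):
    for z in(.05,.06,.07,.08,.09,.1):print(k,z,np.round(proj("side",[.6+.518*k,.078-.856*k,z])[0]),end=" ")
    print()
for z in(0,.081,.1,.125):print(z,proj("side",[.6,.0775,z]).round(1))
E
```

```text
0.022 0.05 [318. 215.] 0.022 0.06 [318. 212.] 0.022 0.07 [318. 208.] 0.022 0.08 [319. 204.] 0.022 0.09 [319. 201.] 0.022 0.1 [319. 197.] 
0.028 0.05 [320. 216.] 0.028 0.06 [320. 213.] 0.028 0.07 [320. 209.] 0.028 0.08 [321. 205.] 0.028 0.09 [321. 202.] 0.028 0.1 [321. 198.] 
0.034 0.05 [322. 218.] 0.034 0.06 [322. 214.] 0.034 0.07 [322. 210.] 0.034 0.08 [323. 207.] 0.034 0.09 [323. 203.] 0.034 0.1 [323. 199.] 
0 [[309.9 228.1]]
0.081 [[311.8 199.6]]
0.1 [[312.2 192.6]]
0.125 [[312.8 183.1]]
```

```bash
python3 - <<'E'
from h import *
from scipy.spatial.transform import Rotation as R
s=monitor.sense();Rt=R.from_quat(s["tool_rot"]).as_matrix()
for zz in(.01,0,-.01,-.02,-.03):
    for hw in(.0427,.0222):
        print(zz,hw,[proj("wrist",s["tcp_pos"]+Rt@[x,sg*hw,zz]).round()[0].tolist() for x in(-.011,0,.011) for sg in(-1,1)])
m=optics.camera_model("wrist");T=m["world_to_cam"];print(Rt.T@(-T[:3,:3].T@T[:3,3]-s["tcp_pos"]))
f=optics.grab_frame("wrist")[...,::-1];cv2.imwrite("pics/w2.png",cv2.resize(f[180:420,120:440],(800,600)))
E
```

```text
0.01 0.0427 [[214.0, 256.0], [350.0, 256.0], [213.0, 240.0], [351.0, 240.0], [212.0, 223.0], [353.0, 223.0]]
0.01 0.0222 [[247.0, 256.0], [318.0, 256.0], [246.0, 240.0], [318.0, 240.0], [246.0, 223.0], [319.0, 223.0]]
0 0.0427 [[211.0, 264.0], [354.0, 264.0], [209.0, 247.0], [355.0, 247.0], [208.0, 229.0], [357.0, 229.0]]
0 0.0222 [[245.0, 264.0], [320.0, 264.0], [244.0, 247.0], [320.0, 247.0], [244.0, 229.0], [321.0, 229.0]]
-0.01 0.0427 [[207.0, 272.0], [358.0, 272.0], [205.0, 255.0], [360.0, 255.0], [204.0, 236.0], [361.0, 236.0]]
-0.01 0.0222 [[243.0, 272.0], [322.0, 272.0], [242.0, 255.0], [322.0, 255.0], [241.0, 236.0], [323.0, 236.0]]
-0.02 0.0427 [[202.0, 282.0], [363.0, 282.0], [201.0, 263.0], [364.0, 263.0], [199.0, 244.0], [366.0, 244.0]]
-0.02 0.0222 [[241.0, 282.0], [324.0, 282.0], [240.0, 263.0], [325.0, 263.0], [239.0, 244.0], [326.0, 244.0]]
-0.03 0.0427 [[197.0, 293.0], [368.0, 293.0], [195.0, 273.0], [370.0, 273.0], [194.0, 253.0], [372.0, 253.0]]
-0.03 0.0222 [[238.0, 293.0], [327.0, 293.0], [237.0, 273.0], [328.0, 273.0], [236.0, 253.0], [329.0, 253.0]]
[ 0.0760904  -0.00089571 -0.16155264]
```

View pics/w2.png

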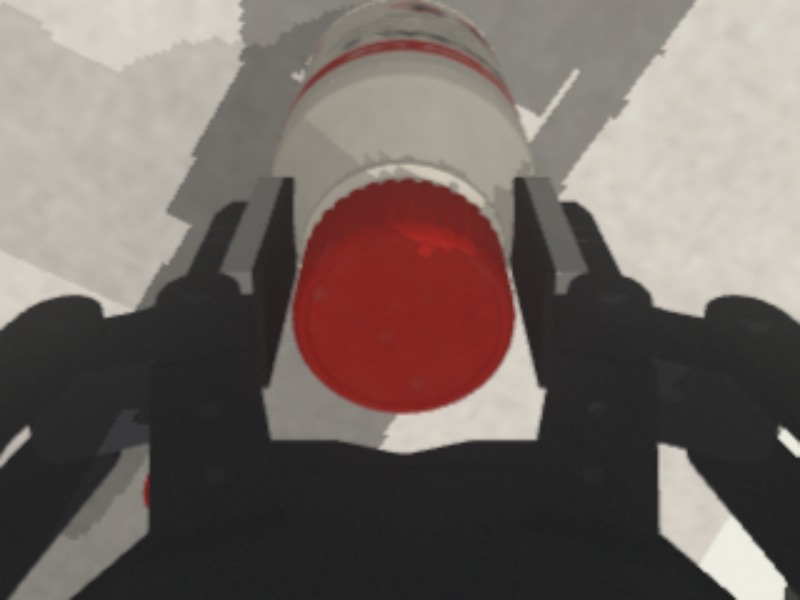

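The pads closed on the shoulder at 44 mm opening. The wrist view puts the tips at (238,251), about 25 mm further back than the nominal tool frame says. I'll open and go deeper in steps, watching the force.

```bash
python3 -m crank '[[[0,0,0,0,0,0,0],[0,0,0,0,0,0,0],[0,0,0,0,0,0,0],[0,0,0,0,0,0,0],[0,0,0,0,0,0,0],[0,0,0,0,0,0,0],[0,0,0,0,0,0,0],[0,0,0.1,0,0,0,0],[0,0,0.1,0,0,0,0],[0,0,0.1,0,0,0,0],[0,0,0.1,0,0,0,0],[0,0,0,0,0,0,0]]]'; python3 go.py .600 .0775 .045 31.2
```

```text
time: 7.8
tcp_pos: [0.5995, 0.0779, 0.0467]
tool_rot: [0.963, 0.269, -0.001, -0.0]
ft_force: [-0.3, -0.3, -0.5]
grip_width: 0.0853
grasp_force: 0.0
t 7.8 tcp [0.5995 0.0779 0.0467] w 0.0853 g 0.0 F [-0.3 -0.3 -0.5]
shift in target axes [0.   0.01 0.03] turn [-0.01  0.02  0.  ]
```

```bash
python3 - <<'E'
from h import *
f=optics.grab_frame("side")[...,::-1][130:280,220:400];g=optics.grab_frame("wrist")[...,::-1]
a=cv2.resize(f,(480,400),interpolation=cv2.INTER_CUBIC);b=cv2.resize(g[140:420,120:440],(320,280))
o=np.zeros((400,800,3),np.uint8);o[:,:480]=a;o[:280,480:]=b;cv2.imwrite("pics/s3.png",o)
E
```

```text
(no output)
```

View pics/s3.png

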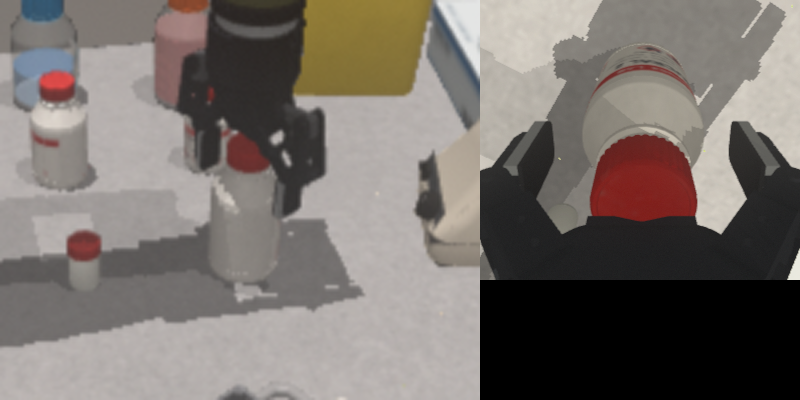

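```bash
python3 -m crank '[[[0,0,0.06,0,0,0,0],[0,0,0.06,0,0,0,0],[0,0,0.04,0,0,0,0],[0,0,0,0,0,0,0],[0,0,0,0,0,0,1],[0,0,0,0,0,0,1],[0,0,0,0,0,0,1],[0,0,0,0,0,0,1],[0,0,0,0,0,0,1],[0,0,0,0,0,0,1],[0,0,0,0,0,0,1],[0,0,0,0,0,0,1]]]' 45; python3 go.py .600 .0775 .038 31.2
```

```text
time: 9.1
tcp_pos: [0.601, 0.0779, 0.0408]
tool_rot: [0.963, 0.269, 0.001, 0.0]
ft_force: [0.8, -0.7, 5.6]
grip_width: 0.0571
grasp_force: 48.8
t 9.1 tcp [0.601  0.0779 0.0408] w 0.0571 g 48.8 F [ 0.8 -0.7  5.6]
shift in target axes [-0.02 -0.    0.06] turn [ 0.01 -0.01  0.  ]
```

Still riding on the shoulder (57 mm). The cap's vertical sides are a better hold, so I'll raise and grip the cap.

```bash
python3 -m crank '[[[0,0,0,0,0,0,0],[0,0,0,0,0,0,0],[0,0,0,0,0,0,0],[0,0,0,0,0,0,0],[0,0,0,0,0,0,0],[0,0,-0.2,0,0,0,0],[0,0,-0.2,0,0,0,0],[0,0,-0.2,0,0,0,0],[0,0,-0.18,0,0,0,0],[0,0,0,0,0,0,0],[0,0,0,0,0,0,1],[0,0,0,0,0,0,1],[0,0,0,0,0,0,1],[0,0,0,0,0,0,1],[0,0,0,0,0,0,1],[0,0,0,0,0,0,1],[0,0,0,0,0,0,1],[0,0,0,0,0,0,1],[0,0,0,0,0,0,1],[0,0,0,0,0,0,1]]]' 50; python3 go.py .600 .0775 .078 31.2
python3 - <<'E'
from h import *
f=optics.grab_frame("side")[...,::-1][130:280,220:400];g=optics.grab_frame("wrist")[...,::-1]
a=cv2.resize(f,(480,400),interpolation=cv2.INTER_CUBIC);b=cv2.resize(g[140:420,120:440],(320,280))
o=np.zeros((400,800,3),np.uint8);o[:,:480]=a;o[:280,480:]=b;cv2.imwrite("pics/s4.png",o)
E
```

```text
time: 11.1
tcp_pos: [0.6001, 0.078, 0.0788]
tool_rot: [0.963, 0.269, -0.0, -0.0]
ft_force: [0.3, -0.3, -1.8]
grip_width: 0.0365
grasp_force: 45.9
t 11.1 tcp [0.6001 0.078  0.0788] w 0.0365 g 45.9 F [ 0.3 -0.3 -1.8]
shift in target axes [-0.01  0.01  0.02] turn [-0.  0.  0.]
```

View pics/s4.png

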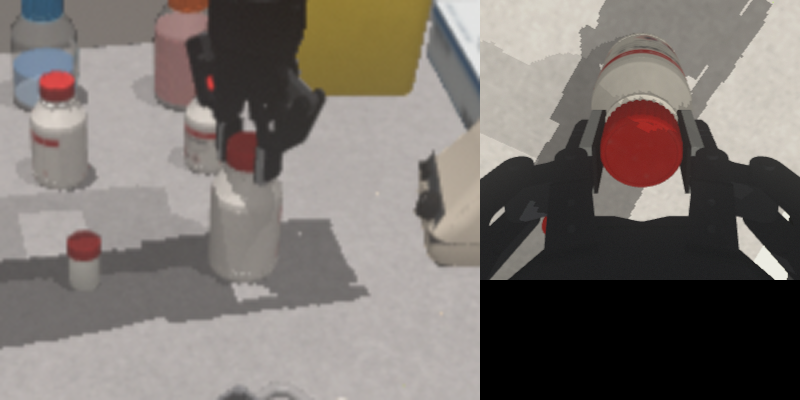

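Cap held at 36.5 mm. Next I lift and carry it to the far compartment.

```bash
python3 -m crank '[[[0,0,-0.1,0,0,0,1],[0,0,-0.3,0,0,0,1],[0,0,-0.4,0,0,0,1],[0,0,-0.4,0,0,0,1],[0,0,-0.4,0,0,0,1],[0,0,-0.3,0,0,0,1],[0,0,-0.1,0,0,0,1],[-0.3,0.16,0,0,0,0,1],[-0.5,0.26,0,0,0,0,1],[-0.7,0.37,0,0,0,0,1],[-0.7,0.37,0,0,0,0,1],[-0.7,0.37,0,0,0,0,1],[-0.7,0.37,0,0,0,0,1],[-0.7,0.37,0,0,0,0,1],[-0.7,0.37,0,0,0,0,1],[-0.7,0.37,0,0,0,0,1],[-0.7,0.37,0,0,0,0,1],[-0.4,0.21,0,0,0,0,1],[-0.24,0.12,0,0,0,0,1],[0,0,0,0,0,0,1]]]' 50; python3 go.py .395 -.2625 .1055 31.2
```

```text
time: 13.2
tcp_pos: [0.3941, -0.2638, 0.1782]
tool_rot: [0.963, 0.268, -0.0, -0.001]
ft_force: [0.3, 0.4, -2.2]
grip_width: 0.0361
grasp_force: 46.0
t 13.2 tcp [ 0.3941 -0.2638  0.1782] w 0.0361 g 46.0 F [ 0.3  0.4 -2.2]
shift in target axes [ 0.03 -0.01  1.45] turn [-0.02  0.01 -0.02]
```

```bash
python3 -m crank '[[[0.03,0,0.1,0,0,0,1],[0,0,0.3,0,0,0,1],[0,0,0.4,0,0,0,1],[0,0,0.3,0,0,0,1],[0,0,0.2,0,0,0,1],[0,0,0.06,0,0,0,1],[0,0,0,0,0,0,1],[0,0,0.03,0,0,0,1],[0,0,0.03,0,0,0,1],[0,0,0,0,0,0,1]]]' 50; python3 go.py .395 -.2625 .1045 31.2
python3 - <<'E'
from h import *
f=optics.grab_frame("side")[...,::-1][190:400,130:410];cv2.imwrite("pics/s5.png",cv2.resize(f,(800,600),interpolation=cv2.INTER_CUBIC))
E
```

```text
time: 14.2
tcp_pos: [0.397, -0.2626, 0.1085]
tool_rot: [0.963, 0.269, 0.0, 0.0]
ft_force: [-0.2, -0.8, -2.3]
grip_width: 0.0361
grasp_force: 46.1
t 14.2 tcp [ 0.397  -0.2626  0.1085] w 0.0361 g 46.1 F [-0.2 -0.8 -2.3]
shift in target axes [-0.03 -0.02  0.08] turn [ 0.01 -0.    0.  ]
```

View pics/s5.png

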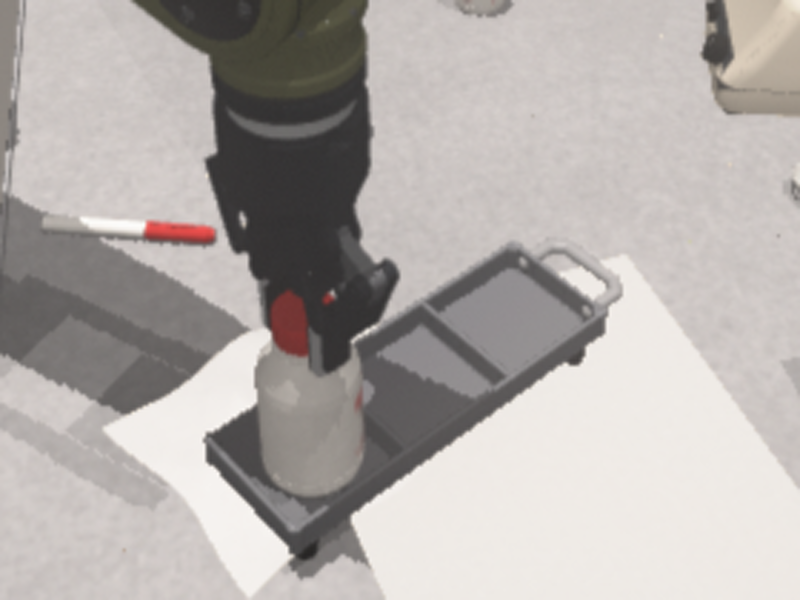

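The bottle sits inside the far compartment with its base at (310,485), just above the floor. I'll lower until contact.

```bash
python3 -m crank '[[[0,0,0.03,0,0,0,1],[0,0,0.03,0,0,0,1],[0,0,0,0,0,0,1],[0,0,0,0,0,0,1]]]' 50; python3 -m crank '[[[0,0,0.02,0,0,0,1],[0,0,0,0,0,0,1],[0,0,0,0,0,0,1]]]' 50
```

```text
time: 14.65
tcp_pos: [0.3967, -0.2623, 0.105]
tool_rot: [0.963, 0.269, -0.0, -0.0]
ft_force: [1.1, 0.7, -2.8]
grip_width: 0.0359
grasp_force: 46.1
time: 14.95
tcp_pos: [0.397, -0.2626, 0.1047]
tool_rot: [0.963, 0.269, 0.0, 0.0]
ft_force: [-1.2, 0.6, 2.5]
grip_width: 0.0365
grasp_force: 47.0
```

```bash
python3 -m crank '[[[0,0,0,0,0,0,0.5],[0,0,0,0,0,0,0.3],[0,0,0,0,0,0,0],[0,0,0,0,0,0,0],[0,0,0,0,0,0,0],[0,0,0,0,0,0,0],[0,0,-0.2,0,0,0,0],[0,0,-0.4,0,0,0,0],[0,0,-0.5,0,0,0,0],[0,0,-0.5,0,0,0,0],[0,0,-0.4,0,0,0,0],[0.3,-0.4,0,0,0,0,0],[0.6,-0.75,0,0,0,0,0],[0.7,-0.9,0,0,0,0,0],[0.7,-0.9,0,0,0,0,0],[0.7,-0.9,0,0,0,0,0],[0.7,-0.9,0,0,0,0,0],[0.7,-0.9,0,0,0,0,0],[0.7,-0.9,0,0,0,0,0],[0.6,-0.7,0,0,0,0,0]]]' 50; python3 go.py .460 .2355 .062 31.2
```

```text
time: 16.95
tcp_pos: [0.4477, 0.156, 0.2054]
tool_rot: [0.963, 0.269, 0.001, 0.0]
ft_force: [-0.2, -0.8, 0.3]
grip_width: 0.0852
grasp_force: 0.0
t 16.95 tcp [0.4477 0.156  0.2054] w 0.0852 g 0.0 F [-0.2 -0.8  0.3]
shift in target axes [ 1.03 -1.23  2.87] turn [ 0.01 -0.02  0.01]
```

```bash
python3 -m crank '[[[0.35,-0.4,0,0,0,0,0],[0.2,-0.22,0,0,0,0,0],[0,0,0,0,0,0,0],[0,0,0,0,0,0,0]]]' 50; python3 go.py .460 .2355 .062 31.2
python3 - <<'E'
from h import *
f=optics.grab_frame("wrist")[...,::-1].copy()
for z,r,x,y in((.105,.016,.46,.2355),(.088,.0145,.603,.236)):
    t=np.linspace(0,6.28,40)
    P=np.stack([x+r*np.cos(t),y+r*np.sin(t),0*t+z],1);cv2.polylines(f,[np.round(proj("wrist",P)).astype(np.int32)],1,(0,255,0),1)
t=optics.grab_frame("top")[...,::-1]
o=np.zeros((420,800,3),np.uint8);o[:,:560]=f;o[:300,560:]=cv2.resize(t[170:290,320:416],(240,300));cv2.imwrite("pics/w6.png",o)
E
```

```text
time: 17.35
tcp_pos: [0.4552, 0.1937, 0.2043]
tool_rot: [0.963, 0.269, -0.0, 0.0]
ft_force: [-0.1, 0.5, -0.9]
grip_width: 0.0854
grasp_force: 0.0
t 17.35 tcp [0.4552 0.1937 0.2043] w 0.0854 g 0.0 F [-0.1  0.5 -0.9]
shift in target axes [ 0.51 -0.67  2.85] turn [0. 0. 0.]
```

View pics/w6.png

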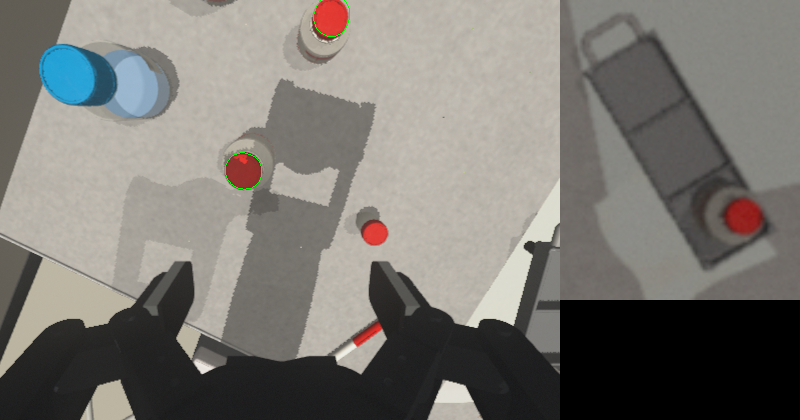

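The overlay lies on the medium cap at (243,171), and the top crop shows the large bottle upright in the plain-end compartment. I'll move over the medium bottle and down.

```bash
python3 -m crank '[[[0.25,-0.33,0,0,0,0,0],[0.26,-0.34,0,0,0,0,0],[0,0,0,0,0,0,0],[0,0,0.3,0,0,0,0],[0,0,0.4,0,0,0,0],[0,0,0.3,0,0,0,0],[0,0,0,0,0,0,0],[0,0,0,0,0,0,0]]]' 50; python3 go.py .460 .2355 .062 31.2
```

```text
time: 18.25
tcp_pos: [0.4594, 0.2355, 0.1536]
tool_rot: [0.963, 0.269, -0.001, 0.0]
ft_force: [0.2, -0.6, 0.6]
grip_width: 0.0854
grasp_force: 0.0
t 18.25 tcp [0.4594 0.2355 0.1536] w 0.0854 g 0.0 F [ 0.2 -0.6  0.6]
shift in target axes [0.01 0.01 1.83] turn [-0.    0.01 -0.  ]
```

```bash
python3 -m crank '[[[0,0,0.3,0,0,0,0],[0,0,0.4,0,0,0,0],[0,0,0.4,0,0,0,0],[0,0,0.4,0,0,0,0],[0,0,0.2,0,0,0,0],[0,0,0.13,0,0,0,0],[0,0,0,0,0,0,0],[0,0,0,0,0,0,0],[0,0,0,0,0,0,1],[0,0,0,0,0,0,1],[0,0,0,0,0,0,1],[0,0,0,0,0,0,1],[0,0,0,0,0,0,1],[0,0,0,0,0,0,1],[0,0,0,0,0,0,1],[0,0,0,0,0,0,1],[0,0,0,0,0,0,1],[0,0,0,0,0,0,1],[0,0,0,0,0,0,1]]]' 50; python3 go.py .460 .2355 .162 31.2
```

```text
time: 20.15
tcp_pos: [0.4603, 0.2363, 0.0633]
tool_rot: [0.963, 0.269, 0.001, 0.0]
ft_force: [0.9, -2.6, 5.0]
grip_width: 0.0311
grasp_force: 47.4
t 20.15 tcp [0.4603 0.2363 0.0633] w 0.0311 g 47.4 F [ 0.9 -2.6  5. ]
shift in target axes [-0.01  0.01 -1.97] turn [ 0.01 -0.01  0.  ]
```

```bash
python3 -m crank '[[[0,0,-0.1,0,0,0,1],[0,0,-0.3,0,0,0,1],[0,0,-0.4,0,0,0,1],[0,0,-0.4,0,0,0,1],[0,0,-0.4,0,0,0,1],[0,0,-0.3,0,0,0,1],[0,0,-0.1,0,0,0,1],[-0.18,0.3,0,0,0,0,1],[-0.29,0.5,0,0,0,0,1],[-0.41,0.7,0,0,0,0,1],[-0.41,0.7,0,0,0,0,1],[-0.41,0.7,0,0,0,0,1],[-0.41,0.7,0,0,0,0,1],[-0.41,0.7,0,0,0,0,1],[-0.41,0.7,0,0,0,0,1],[-0.41,0.7,0,0,0,0,1],[-0.41,0.7,0,0,0,0,1],[-0.41,0.7,0,0,0,0,1],[-0.3,0.5,0,0,0,0,1],[-0.15,0.25,0,0,0,0,1]]]' 50; python3 -m crank '[[[0,0,0,0,0,0,1],[0,0,0,0,0,0,1],[0,0,0,0,0,0,1]]]'; python3 go.py .4665 -.219 .0895 31.2
```

```text
time: 22.15
tcp_pos: [0.4652, -0.2208, 0.1618]
tool_rot: [0.963, 0.268, -0.001, -0.001]
ft_force: [0.3, 0.9, -1.5]
grip_width: 0.0307
grasp_force: 46.6
time: 22.45
tcp_pos: [0.4658, -0.2176, 0.1622]
tool_rot: [0.963, 0.27, -0.0, -0.001]
ft_force: [-0.5, -0.2, -2.4]
grip_width: 0.0308
grasp_force: 46.6
t 22.45 tcp [ 0.4658 -0.2176  0.1622] w 0.0308 g 46.6 F [-0.5 -0.2 -2.4]
shift in target axes [-0.    0.03  1.45] turn [-0.01  0.    0.02]
```

```bash
python3 -m crank '[[[0,0.02,0.1,0,0,0,1],[0,0,0.3,0,0,0,1],[0,0,0.4,0,0,0,1],[0,0,0.3,0,0,0,1],[0,0,0.2,0,0,0,1],[0,0,0.07,0,0,0,1],[0,0,0,0,0,0,1],[0,0,0,0,0,0,1]]]' 50; python3 go.py .4665 -.219 .0895 31.2
python3 - <<'E'
from h import *
f=optics.grab_frame("side")[...,::-1][190:400,130:410];cv2.imwrite("pics/s7.png",cv2.resize(f,(800,600),interpolation=cv2.INTER_CUBIC))
E
```

```text
time: 23.25
tcp_pos: [0.467, -0.2201, 0.0949]
tool_rot: [0.963, 0.269, 0.0, 0.0]
ft_force: [-0.1, 0.4, -2.4]
grip_width: 0.0314
grasp_force: 46.6
t 23.25 tcp [ 0.467  -0.2201  0.0949] w 0.0314 g 46.6 F [-0.1  0.4 -2.4]
shift in target axes [ 0.   -0.02  0.11] turn [ 0.01 -0.01  0.  ]
```

View pics/s7.png

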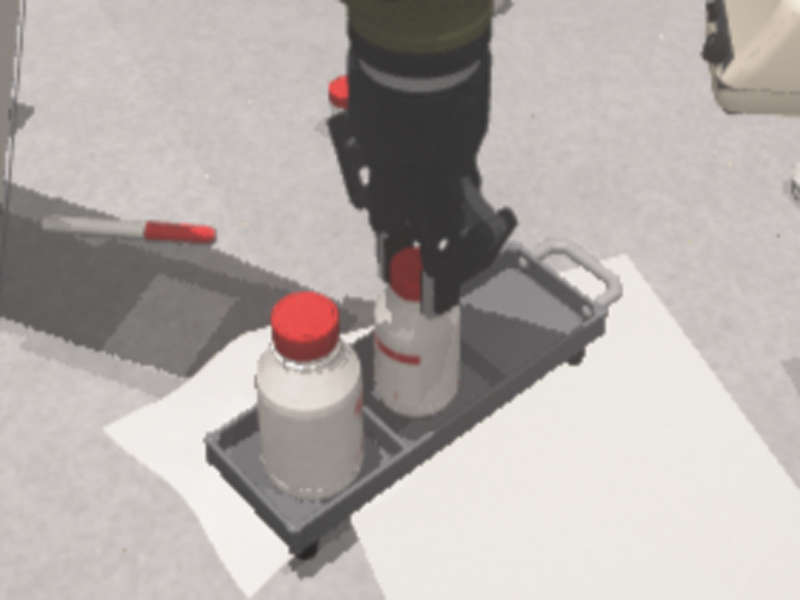

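The large bottle stands in place at (310,430) and the medium one hangs inside the middle compartment at (415,405). I'll lower it gently.

```bash
python3 -m crank '[[[0,0,0.03,0,0,0,1],[0,0,0.03,0,0,0,1],[0,0,0.02,0,0,0,1],[0,0,0,0,0,0,1],[0,0,0,0,0,0,1]]]' 50; python3 -m crank '[[[0,0,0.03,0,0,0,1],[0,0,0,0,0,0,1],[0,0,0,0,0,0,1]]]' 50
```

```text
time: 23.8
tcp_pos: [0.4664, -0.2198, 0.0901]
tool_rot: [0.963, 0.269, -0.0, -0.0]
ft_force: [0.7, -0.5, -1.8]
grip_width: 0.0308
grasp_force: 46.6
time: 24.1
tcp_pos: [0.4668, -0.22, 0.0893]
tool_rot: [0.963, 0.269, 0.0, 0.0]
ft_force: [-1.4, -0.0, 2.0]
grip_width: 0.0308
grasp_force: 47.5
```

```bash
python3 -m crank '[[[0,0,0,0,0,0,0.5],[0,0,0,0,0,0,0.3],[0,0,0,0,0,0,0],[0,0,0,0,0,0,0],[0,0,0,0,0,0,0],[0,0,0,0,0,0,0],[0,0,-0.2,0,0,0,0],[0,0,-0.4,0,0,0,0],[0,0,-0.5,0,0,0,0],[0,0,-0.5,0,0,0,0],[0,0,-0.4,0,0,0,0],[0.3,-0.3,0,0,0,0,0],[0.7,-0.6,0,0,0,0,0],[0.9,-0.8,0,0,0,0,0],[0.9,-0.8,0,0,0,0,0],[0.9,-0.8,0,0,0,0,0],[0.9,-0.8,0,0,0,0,0],[0.9,-0.8,0,0,0,0,0],[0.9,-0.8,0,0,0,0,0],[0.5,-0.5,0,0,0,0,0]]]' 50; python3 -m crank '[[[0,0,0,0,0,0,0],[0,0,0,0,0,0,0],[0,0,0,0,0,0,0]]]'; python3 go.py .603 .236 .048 31.2
```

```text
time: 26.1
tcp_pos: [0.5835, 0.1686, 0.1897]
tool_rot: [0.963, 0.27, 0.001, -0.0]
ft_force: [1.1, 0.2, 0.9]
grip_width: 0.0855
grasp_force: 0.0
time: 26.4
tcp_pos: [0.5827, 0.1648, 0.1889]
tool_rot: [0.963, 0.269, -0.0, 0.0]
ft_force: [-0.3, 0.3, 0.1]
grip_width: 0.0854
grasp_force: 0.0
t 26.4 tcp [0.5827 0.1648 0.1889] w 0.0854 g 0.0 F [-0.3  0.3  0.1]
shift in target axes [ 1.09 -1.01  2.82] turn [ 0.    0.   -0.01]
```

```bash
python3 -m crank '[[[0.4,-0.4,0,0,0,0,0],[0.4,-0.4,0,0,0,0,0],[0.29,-0.21,0,0,0,0,0],[0,0,0,0,0,0,0],[0,0,0,0,0,0,0],[0,0,0,0,0,0,0]]]' 50; python3 go.py .603 .236 .048 31.2
python3 - <<'E'
from h import *
f=optics.grab_frame("wrist")[...,::-1].copy()
for z,r,x,y in((.088,.0145,.603,.236),):
    t=np.linspace(0,6.28,40)
    P=np.stack([x+r*np.cos(t),y+r*np.sin(t),0*t+z],1);cv2.polylines(f,[np.round(proj("wrist",P)).astype(np.int32)],1,(0,255,0),1)
t=optics.grab_frame("top")[...,::-1]
o=np.zeros((420,800,3),np.uint8);o[:,:560]=f;o[:300,560:]=cv2.resize(t[170:290,320:416],(240,300));cv2.imwrite("pics/w8.png",o)
E
```

```text
time: 27.0
tcp_pos: [0.6032, 0.2359, 0.1886]
tool_rot: [0.963, 0.269, -0.0, 0.0]
ft_force: [-0.1, 0.5, -0.2]
grip_width: 0.0854
grasp_force: 0.0
t 27.0 tcp [0.6032 0.2359 0.1886] w 0.0854 g 0.0 F [-0.1  0.5 -0.2]
shift in target axes [-0.   -0.    2.81] turn [ 0.    0.01 -0.01]
```

View pics/w8.png

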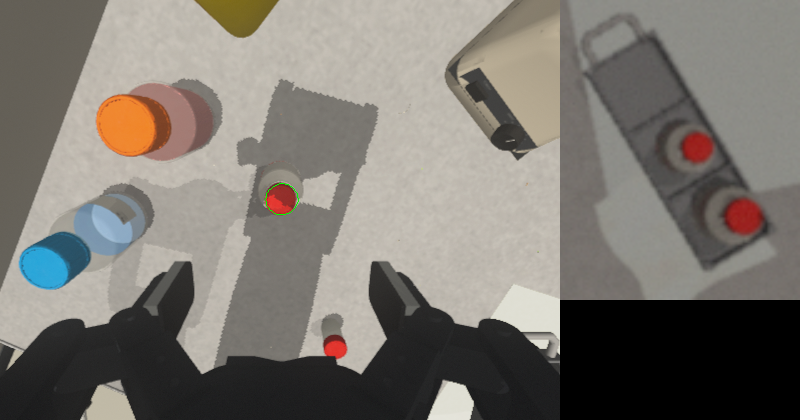

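The small cap at (282,199) matches the overlay, and both placed bottles stand in their compartments in the top crop. I'll descend and grip the small one.

```bash
python3 -m crank '[[[0,0,0.3,0,0,0,0],[0,0,0.5,0,0,0,0],[0,0,0.5,0,0,0,0],[0,0,0.5,0,0,0,0],[0,0,0.4,0,0,0,0],[0,0,0.3,0,0,0,0],[0,0,0.2,0,0,0,0],[0,0,0.1,0,0,0,0],[0,0,0,0,0,0,0],[0,0,0,0,0,0,0],[0,0,0,0,0,0,1],[0,0,0,0,0,0,1],[0,0,0,0,0,0,1],[0,0,0,0,0,0,1],[0,0,0,0,0,0,1],[0,0,0,0,0,0,1],[0,0,0,0,0,0,1],[0,0,0,0,0,0,1],[0,0,0,0,0,0,1],[0,0,0,0,0,0,1]]]' 50; python3 go.py .603 .236 .148 31.2
```

```text
time: 29.1
tcp_pos: [0.6036, 0.2372, 0.0492]
tool_rot: [0.963, 0.269, 0.0, -0.0]
ft_force: [0.8, -0.3, 5.0]
grip_width: 0.0276
grasp_force: 45.1
t 29.1 tcp [0.6036 0.2372 0.0492] w 0.0276 g 45.1 F [ 0.8 -0.3  5. ]
shift in target axes [-0.02  0.01 -1.98] turn [ 0.   -0.01  0.  ]
```

```bash
python3 -m crank '[[[0,0,-0.1,0,0,0,1],[0,0,-0.2,0,0,0,1],[0,0,-0.3,0,0,0,1],[0,0,-0.4,0,0,0,1],[0,0,-0.4,0,0,0,1],[0,0,-0.3,0,0,0,1],[0,0,-0.2,0,0,0,1],[0,0,-0.1,0,0,0,1],[-0.25,0.3,0,0,0,0,1],[-0.42,0.5,0,0,0,0,1],[-0.59,0.7,0,0,0,0,1],[-0.59,0.7,0,0,0,0,1],[-0.59,0.7,0,0,0,0,1],[-0.59,0.7,0,0,0,0,1],[-0.59,0.7,0,0,0,0,1],[-0.59,0.7,0,0,0,0,1],[-0.59,0.7,0,0,0,0,1],[-0.38,0.45,0,0,0,0,1],[-0.21,0.25,0,0,0,0,1],[0,0,0,0,0,0,1]]]' 50;  python3 -m crank '[[[0,0,0,0,0,0,1],[0,0,0,0,0,0,1],[0,0,0,0,0,0,1]]]';python3 go.py .5385 -.1757 .0755 31.2
```

```text
time: 31.1
tcp_pos: [0.5374, -0.178, 0.1477]
tool_rot: [0.964, 0.268, -0.001, -0.0]
ft_force: [0.2, 0.7, -1.2]
grip_width: 0.0277
grasp_force: 44.0
time: 31.4
tcp_pos: [0.5387, -0.175, 0.1484]
tool_rot: [0.963, 0.27, -0.0, -0.0]
ft_force: [-0.1, -0.2, -1.9]
grip_width: 0.0274
grasp_force: 44.0
t 31.4 tcp [ 0.5387 -0.175   0.1484] w 0.0274 g 44.0 F [-0.1 -0.2 -1.9]
shift in target axes [-0.01  0.01  1.46] turn [-0.    0.    0.02]
```

```bash
python3 -m crank '[[[0,0,0.1,0,0,0,1],[0,0,0.3,0,0,0,1],[0,0,0.4,0,0,0,1],[0,0,0.3,0,0,0,1],[0,0,0.2,0,0,0,1],[0,0,0.06,0,0,0,1],[0,0,0,0,0,0,1],[0,0,0,0,0,0,1]]]' 50; python3 go.py .5385 -.1757 .0755 31.2
python3 - <<'E'
from h import *
f=optics.grab_frame("side")[...,::-1][190:400,130:410];cv2.imwrite("pics/s9.png",cv2.resize(f,(800,600),interpolation=cv2.INTER_CUBIC))
E
```

```text
time: 32.2
tcp_pos: [0.5392, -0.1766, 0.0814]
tool_rot: [0.963, 0.269, 0.001, 0.0]
ft_force: [0.4, -0.5, -0.8]
grip_width: 0.0274
grasp_force: 44.0
t 32.2 tcp [ 0.5392 -0.1766  0.0814] w 0.0274 g 44.0 F [ 0.4 -0.5 -0.8]
shift in target axes [-0.   -0.02  0.12] turn [ 0.01 -0.01  0.  ]
```

View pics/s9.png

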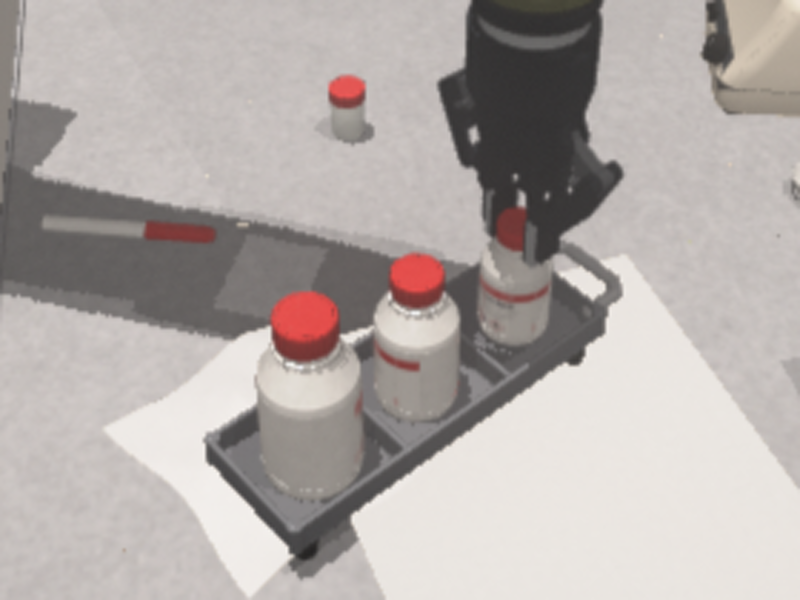

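The small bottle hangs upright inside the handle compartment at (515,340), with the other two standing beside it. I'll lower it the last few millimetres.

```bash
python3 -m crank '[[[0,0,0.03,0,0,0,1],[0,0,0.03,0,0,0,1],[0,0,0.02,0,0,0,1],[0,0,0,0,0,0,1],[0,0,0,0,0,0,1]]]' 50; python3 -m crank '[[[0,0,0.03,0,0,0,1],[0,0,0,0,0,0,1],[0,0,0,0,0,0,1]]]' 50
```

```text
time: 32.75
tcp_pos: [0.5385, -0.1763, 0.0766]
tool_rot: [0.963, 0.269, -0.0, -0.0]
ft_force: [0.2, -0.4, -1.3]
grip_width: 0.0278
grasp_force: 44.0
time: 33.05
tcp_pos: [0.5387, -0.1764, 0.0753]
tool_rot: [0.963, 0.269, 0.0, 0.0]
ft_force: [-0.3, 0.4, -0.2]
grip_width: 0.0276
grasp_force: 44.2
```

```bash
python3 -m crank '[[[0,0,0.02,0,0,0,1],[0,0,0,0,0,0,1],[0,0,0,0,0,0,1]]]' 50; python3 -m crank '[[[0,0,0,0,0,0,0.5],[0,0,0,0,0,0,0.3],[0,0,0,0,0,0,0],[0,0,0,0,0,0,0],[0,0,0,0,0,0,0],[0,0,0,0,0,0,0],[0,0,-0.2,0,0,0,0],[0,0,-0.4,0,0,0,0],[0,0,-0.5,0,0,0,0],[0,0,-0.5,0,0,0,0],[0,0,-0.5,0,0,0,0],[0,0,-0.4,0,0,0,0],[0.5,-0.3,-0.3,0,0,0,0],[0.5,-0.5,0,0,0,0,0],[0.5,-0.5,0,0,0,0,0],[0.5,-0.5,0,0,0,0,0],[0,0,0,0,0,0,0],[0,0,0,0,0,0,0],[0,0,0,0,0,0,0],[0,0,0,0,0,0,0]]]' 50
cat > run2.py <<'E'
from fit import *
C={"bottle_small_center":([.5385,-.1757],.114,.0145),"bottle_medium_center":([.4665,-.219],.131,.016),"bottle_large_center":([.395,-.2626],.151,.0185)}
f=optics.grab_frame("top");m=((f[...,0]>100)&(f[...,1].astype(int)*2<f[...,0])&(f[...,2].astype(int)*2<f[...,0])).astype(np.uint8)
n,l,st,c=cv2.connectedComponentsWithStats(m)
for q,(p,z,_) in C.items():
    uv=proj("top",[*p,z])[0];i=1+np.argmin(np.hypot(*(c[1:]-uv).T));print(q,"cap",onz("top",c[i],z).round(4),"target",p)
s=optics.grab_frame("side")
o=np.zeros((420,800,3),np.uint8);o[:,:560]=s[...,::-1];o[:300,560:]=cv2.resize(f[170:290,320:416,::-1],(240,300));cv2.imwrite("pics/end.png",o)
E
python3 run2.py
```

```text
time: 33.35
tcp_pos: [0.539, -0.1764, 0.0752]
tool_rot: [0.963, 0.269, 0.0, 0.0]
ft_force: [-2.6, 0.9, 5.4]
grip_width: 0.0273
grasp_force: 45.6
time: 35.35
tcp_pos: [0.5773, -0.0485, 0.2143]
tool_rot: [0.963, 0.268, 0.0, 0.0]
ft_force: [-0.2, 0.2, -0.4]
grip_width: 0.0855
grasp_force: 0.0
bottle_small_center cap [ 0.5376 -0.1765  0.114 ] target [0.5385, -0.1757]
bottle_medium_center cap [ 0.4664 -0.22    0.131 ] target [0.4665, -0.219]
bottle_large_center cap [ 0.3974 -0.2621  0.151 ] target [0.395, -0.2626]
```

View pics/end.png

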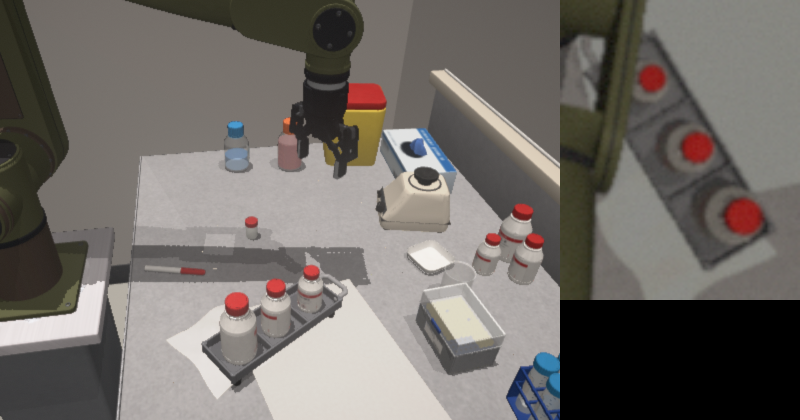

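All three bottles stand upright in order in the tray (side view 238,330; 276,305; 311,288), within about 3 mm of their compartment centres. The pot (252,228) and the media bottles (236,148; 290,146) have not moved, and the arm is clear.

```bash
python3 -c "
from plant import ticket;print(ticket.job_done())"
```

```text
the job is handed in; nothing more can be done
None
```

I put all three powder bottles upright in the tray in height order (shortest by the handle), each within about 3 mm of its compartment centre, left the media bottles and pot where they stood, and handed the job in at about 35 s; no verdict was returned.

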